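# Dock the blue vial rack

### The arm

A 6-joint arm with a two-finger parallel gripper is mounted at the origin on the work surface. World frame = base frame: x ahead of the robot, y to its left, z up, the work surface at z = 0. Lengths are in m, angles in rad, forces in N, time in s.
With the tool pointing down it reaches from about 0.425 to 0.95 m from the base axis. Payload 3.5 kg.
Tool frame: the origin (TCP) lies at the very end of the fingers, on their centre line; the grasp point (between the pads) lies 19 mm behind it; y points along the fingers, z is the direction in which the jaws open and shut, and the axes are right-handed (so a half turn about y gives the same grasp; the last joint's range is limited). The gripper opens to 85 mm and grips with 20 to 120 N. Pads are 22 mm wide; open, the fingers measure 114 mm over their backs; the gripper's body (76 mm by 85 mm) begins 54 mm behind the grasp point. The pads swing forward as they close: fully open they stand 13 mm farther back than shut.
Start: joints at [-1.491, 0.286, 1.577, -0, 1.279, -0.15], TCP at [0.154, -0.657, 0.231] pointing down, gripper open.
Joint ranges: [-2.77, 2.77], [-0.9, 2.22], [0.21, 2.48], [-1.53, 4.67], [0.24, 2.81], [-2.84, 2.84]. Speed limits (rad/s): [2.79, 2.79, 3.14, 3.14, 3.14, 3.14].

### API

Orientations are given as a unit quaternion [x, y, z, w].
In Python, from plant import ctrl gives the robot as it stands. The module is installed in compiled form; this text tells all that it offers.
- The arm moves only by the tool jog_arm, never from a script. Its argument "deltas" is a list of rows, each a list of 3 entries, a list of its own where there are three numbers: the turn, a rotation vector about the tool's x, y, z in rad, then the shift along the tool's x, y, z in m, then the opening, from 0 (shut) to 1 (fully open). In form: [[[wx, wy, wz], [dx, dy, dz], gripper], ...]. A call has 1 to 10 rows; each row is the pose to reach, as a shift and turn from the pose measured when the call began, along the tool's axes at that moment; what a row does not reach only later rows make up. A row lasts 1/12 s, in which the tool goes at most 41.7 mm and 7.16 degrees, less where a joint would pass 70% of its speed; a pose out of reach is approached as far as the arm can. A call with a gripper value outside its range is refused whole. The fingers move at their own pace and stop on an object; "force" is the grip in N (left out, the last holds). Time passes only in rows, so rows that repeat a pose let the fingers close. It gives the time, the measured TCP pose, the force and the opening at its end, in the units of the state.
- ctrl.get_state(): the state, without advancing time (a new reading comes with each control period).
- ctrl.read_camera(name): name is "side" or "top" or "wrist"; returns a dict with "pixels" (420x560x3 uint8, blue, green, red), "range_z" (420x560 float32, m along the optical axis (not along the pixel's ray), 0 where there is no reading), "fx", "fy", "cx", "cy" (pixels), "T" (4x4, takes a point from camera to world coordinates); the wrist camera has in their place "mount" (4x4, takes a point from camera to tool coordinates, whose origin is the TCP and whose axes are the tool frame's). Camera axes: x right, y up, looking along -z (the intrinsics and any distortion apply to the point x, -y, -z); pixel columns grow to the right and rows downward; lengths in m; the calibration is good to about 2 mm. A picture is of the moment at which its call begins: read the wrist's pose just before it.
- ctrl.sign_off(): hands the job in, once; it reports no verdict.
The state is a dict: "time": time; "qpos": joint angles; "dq": joint speeds; "joint_efforts": joint torques, N m; "eef_pos": TCP position; "tcp_rot": TCP orientation; "contact_force": force on the tool from outside, world axes, zero at the start; "wrist_torque": the same for the moment, N m; "opening": opening from 0.0 (shut) to 1.0 (fully open).
Only numpy, scipy, OpenCV 4.12 (cv2) and the standard library are available. Lean on these libraries where they do the work, as an engineer would, in place of code of your own. Each camera call takes 0.05 s, during which the arm holds its last target.

### The job

Pick up the blue vial rack, set it over the two studs of the white docking station and press it down until it is fully home, with the yellow deck pushed down flush and the rack sitting on the white frame. Then let go of it, and leave the green and orange racks where they stand.

Things in the scene. Friction and masses are not known exactly. Their poses are not given: they have to be found in the camera images.
- blue_rack_mid (a point): Centre (half-way up) of the loose blue vial rack, a block 130 (x) x 50 (y) x 50 mm high, 0.2 kg, flat on the bench; grip it across its 50 mm width. Three white vial caps in the middle of its top stand 8 mm higher. Underneath are two square sockets, 32 x 32 mm, 36 mm deep, 45 mm either side of the middle along x. Same either way round.
- dock_seat (a point): Centre of the top of the fixed white dock frame, 170 (x) x 80 x 25 mm high. Two studs, 45 mm either side along x, rise 30 mm above it: 18 mm thick, tapering to 8 mm tips. A yellow deck round them stands 12 mm above the frame: stiff friction bears the rack's weight; a push of 9 to 12 N sinks it flush and it stays. Rack centre above this point: 37 mm on the raised deck, 25 mm when home.
- green_rack_mid (a point): Centre (half-way up) of a green rack of the same shape, loose on the bench; it is to be left alone.
- orange_rack_mid (a point): Centre (half-way up) of an orange rack of the same shape, loose on the bench; it is to be left alone.
Not all that is in view belongs to the job. There is more than one size of the part that bears blue_rack_mid; the job needs the largest.

How it is judged:
By the outcome, as a careful person would: the job done as asked, in the order asked, and still so for the second after the job is handed in, with the robot touching nothing.
It also fails if it takes over 38 s, if anything falls off the work surface, if the arm or the gripper's body presses on something with over 40 N, if the wrist force passes 120 N, or if a joint passes its speed limit or range.

## Working session

There is one attempt and no reset: what is moved stays moved. The work goes in short steps, Python scripts to look and compute and a tool call to move; the robot and the scene stay as the last step left them, time stands still between calls to the robot, and variables do not carry over. Pictures are saved under pics/ and viewed, and the job is handed in when it is done.

Besides the shell and the picture viewer there is one more tool, called after "Call:" as a command line: name --argument value ..., lists and objects as JSON in quotes. jog_arm: Moves the arm, as the interface text tells. Its arguments: {"type":"object","properties":{"deltas":{"type":"array","items":{"type":"array"}},"force":{"type":"number"}},"required":["deltas"]}

```bash
mkdir -p pics; ls
cat > h.py <<'E'
import numpy as np, cv2
from plant import ctrl
from scipy.spatial.transform import Rotation as R
def cam(n):
    s=ctrl.get_state(); c=ctrl.read_camera(n)
    if n=='wrist':
        T=np.eye(4);T[:3,:3]=R.from_quat(s['tcp_rot']).as_matrix();T[:3,3]=s['eef_pos'];c['T']=T@np.array(c['mount'])
    return c
def pts(c):
    z=c['range_z'];v,u=np.mgrid[:z.shape[0],:z.shape[1]]
    P=np.stack([(u-c['cx'])/c['fx']*z,-(v-c['cy'])/c['fy']*z,-z],-1)
    T=np.array(c['T']);return P@T[:3,:3].T+T[:3,3]
E
python3 - <<'E'
from h import *
print(ctrl.get_state())
for n in('top','side','wrist'):
    c=cam(n);cv2.imwrite(f'pics/{n}0.png',c['pixels']);np.savez(f'{n}0.npz',**c)
    print(n,{k:c[k] for k in c if k not in('pixels','range_z')})
E
```

```text
pics
{'time': 0.0, 'qpos': array([-1.49106413e+00,  2.87188492e-01,  1.57818389e+00, -4.18283989e-05,
        1.27858863e+00, -1.49991963e-01]), 'dq': array([-5.63444131e-04, -3.51593949e-04,  1.20250933e-03,  3.06891792e-06,
        2.58303269e-04, -8.70960324e-04]), 'joint_efforts': array([-8.18011922e-04, -4.05986881e+01, -2.92623317e+01, -1.87219302e-04,
        5.87225964e-03, -6.59439777e-06]), 'eef_pos': array([ 0.15367473, -0.65659739,  0.22992822]), 'tcp_rot': array([-0.08103021,  0.70328371, -0.70160907,  0.08106073]), 'contact_force': array([ 0.60627543,  0.68906558, -0.12301542]), 'wrist_torque': array([-0.02832808, -0.04439052,  0.02992705]), 'opening': 0.9995554961335198}
top {'fx': 421.4069166088302, 'fy': 421.4069166088302, 'cx': 278.7407243725044, 'cy': 214.74795646791006, 'T': array([[-0.03043513,  0.98944362, -0.14168637,  0.35781038],
       [-0.99936157, -0.03277626, -0.01421847,  0.05574396],
       [-0.01871232,  0.14116317,  0.98980948,  0.89783716],
       [ 0.        ,  0.        ,  0.        ,  1.        ]])}
side {'fx': 515.2052320843939, 'fy': 515.2052320
[... 321 characters left out ...]
: 357.06881237320727, 'fy': 357.06881237320727, 'cx': 282.2511261867399, 'cy': 216.01850122018502, 'mount': array([[ 1.08014082e-03, -9.46306979e-01, -3.23267590e-01,
        -8.34839393e-02],
       [-9.78234113e-04,  3.23266624e-01, -9.46307420e-01,
        -1.42390402e-01],
       [ 9.99998938e-01,  1.33837665e-03, -5.76536293e-04,
        -1.20757287e-03],
       [ 0.00000000e+00,  0.00000000e+00,  0.00000000e+00,
         1.00000000e+00]]), 'T': array([[ 0.22672754,  0.92167975,  0.3148032 ,  0.23477221],
       [-0.97395754,  0.21494147,  0.07215872, -0.63676017],
       [-0.00115703, -0.32296532,  0.94641009,  0.37247414],
       [ 0.        ,  0.        ,  0.        ,  1.        ]])}
```

View pics/top0.png

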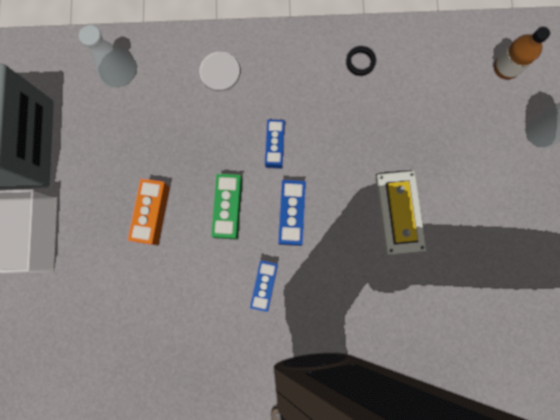

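View pics/side0.png

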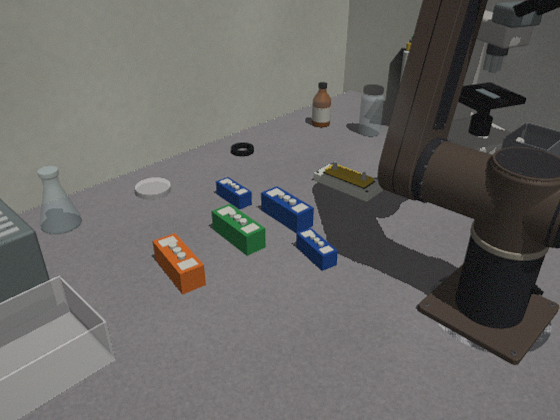

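View pics/wrist0.png

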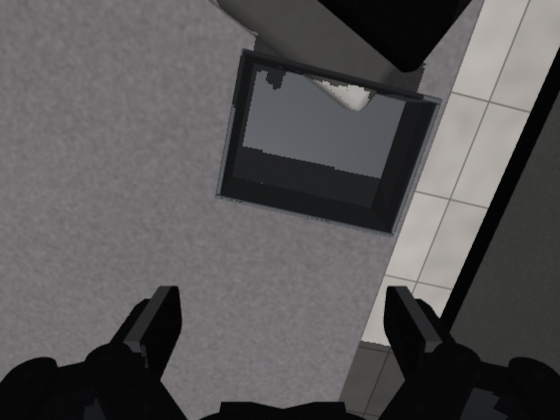

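The top view shows three blue racks. The largest is at about (291,212), with smaller ones at (275,143) and (264,285). Green is at (227,206), orange at (147,212) and the dock at (401,212), partly in shadow. Next I'll measure these.

```bash
cat >> h.py <<'E'
def plane(c,uv,z):
    T=np.array(c['T']);uv=np.atleast_2d(uv).astype(float)
    d=np.stack([(uv[:,0]-c['cx'])/c['fx'],-(uv[:,1]-c['cy'])/c['fy'],-np.ones(len(uv))],-1)@T[:3,:3].T
    o=T[:3,3];return o+d*((z-o[2])/d[:,2])[:,None]
RNG={'blue':((100,120,60),(130,255,255)),'green':((45,100,50),(80,255,255)),'orange':((5,150,80),(16,255,255)),'yellow':((20,150,40),(33,255,255))}
def blobs(c,col,amin=300):
    h=cv2.cvtColor(c['pixels'],cv2.COLOR_BGR2HSV);m=cv2.inRange(h,*RNG[col])
    m=cv2.morphologyEx(m,cv2.MORPH_CLOSE,np.ones((9,9)))
    cs,_=cv2.findContours(m,cv2.RETR_EXTERNAL,cv2.CHAIN_APPROX_NONE)
    out=[]
    for k in cs:
        if cv2.contourArea(k)<amin: continue
        mm=np.zeros(m.shape,np.uint8);cv2.drawContours(mm,[k],-1,1,-1);out.append((k,mm>0))
    return out
def toprect(P,mm,lo,hi):
    q=P[mm];q=q[(q[:,2]>lo)&(q[:,2]<hi)]
    r=cv2.minAreaRect((q[:,:2]*1000).astype(np.float32))
    return r,np.median(q[:,2]),cv2.boxPoints(r)
E
python3 - <<'E'
from h import *
for n in('top','side'):
    c=dict(np.load(f'{n}0.npz'));P=pts(c)
    for col in RNG:
        for k,mm in blobs(c,col):
            if col=='orange' and 0: continue
            z=P[mm][:,2]
            hi=np.percentile(z,90)
            try:
                r,zz,b=toprect(P,mm,hi-.008,hi+.012)
                print(n,col,'px',np.round(cv2.minAreaRect(k)[0]),'z',np.round(zz,4),'rect',np.round(r[0],1),np.round(r[1],1),round(r[2],1))
            except Exception as e: print(col,e)
c=dict(np.load('top0.npz'));P=pts(c)
print(P[212,400],P[220,415],P[300,200],P[195,383])
cv2.imwrite('pics/dock0.png',cv2.resize(cv2.convertScaleAbs(c['pixels'][160:265,360:440],alpha=1.6),None,fx=7,fy=5.7,interpolation=cv2.INTER_CUBIC))
E
```

```text
top blue px [264. 285.] z 0.0391 rect [338.5 103. ] [35.1 96.1] 76.3
top blue px [292. 212.] z 0.0517 rect [485.3  41.4] [ 47.1 130.2] 84.9
top blue px [274. 143.] z 0.039 rect [637.7  72.5] [35.5 96.9] 85.0
top green px [226. 206.] z 0.0517 rect [503.2 175.8] [ 48.6 130.1] 84.8
top orange px [149. 211.] z 0.0519 rect [496.9 339.4] [ 50.2 129.4] 79.6
top orange px [526.  50.] z 0.1102 rect [ 794.2 -440.8] [37.8 23.5] 45.6
top yellow px [402. 212.] z 0.0379 rect [ 480.4 -185.4] [122.6  43.6] 3.5
side blue px [302. 224.] z 0.0497 rect [428.6  54.3] [ 67.3 244.8] 76.4
side blue px [234. 193.] z 0.0371 rect [636.2  73.4] [40.6 99. ] 85.8
side green px [238. 228.] z 0.0497 rect [500.7 177.3] [ 52.4 132. ] 84.9
side orange px [179. 262.] z 0.0499 rect [493.8 340.4] [ 50.5 133.6] 79.5
side yellow px [349. 175.] z 0.0363 rect [ 478.8 -184.3] [123.4  46.5] 2.4
[ 0.47813674 -0.18041849  0.03948848] [ 0.46225972 -0.21387925  0.02596572] [0.31114215 0.23923791 0.00073277] [ 0.51687627 -0.15094147  0.02743052]
```

View pics/dock0.png

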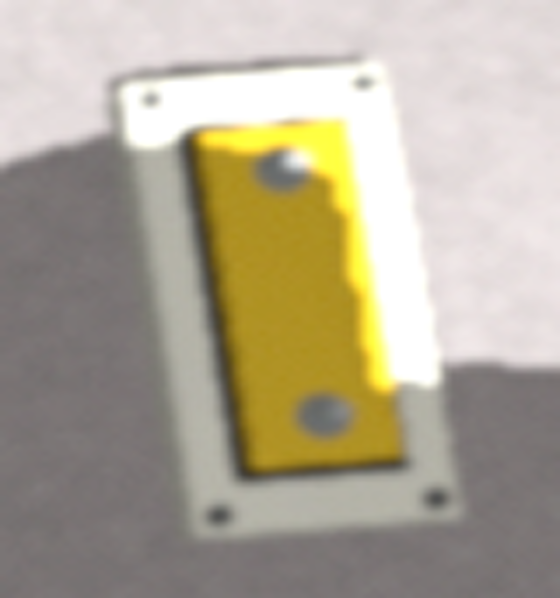

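Run:
```python
from h import *
for n in('top','side'):
    c=dict(np.load(f'{n}0.npz'));P=pts(c);x,y,z=P[...,0],P[...,1],P[...,2]
    roi=(abs(x-.48)<.12)&(abs(y+.185)<.09)
    for lo,hi in((.018,.045),(.048,.075)):
        m=(roi&(z>lo)&(z<hi)).astype(np.uint8)
        N,l,st,ce=cv2.connectedComponentsWithStats(m)
        for i in range(1,N):
            if st[i,4]<8: continue
            q=P[l==i];r=cv2.minAreaRect((q[:,:2]*1000).astype(np.float32))
            print(n,lo,st[i,4],np.round(ce[i]),'rect',np.round(r[0],1),np.round(r[1],1),round(r[2],1),'mean',np.round(q.mean(0)*1000,1),'zmax',q[:,2].max())
s=ctrl.get_state();M=R.from_quat(s['tcp_rot']).as_matrix();print(M)
yaw=np.degrees(np.arctan2(M[1,2],M[0,2]));print('z-axis yaw',yaw)
```

```text
top 0.018 3074 [400. 212.] rect [ 481.4 -185.8] [170.4  80.9] 3.7 mean [ 478.8 -183.4   30.7] zmax 0.04467326400462335
top 0.048 23 [401. 188.] rect [ 525.1 -181.9] [8.7 8.1] 40.0 mean [ 524.8 -181.7   53.4] zmax 0.05929859216012223
top 0.048 24 [407. 232.] rect [ 435.5 -187.2] [8.9 8.1] 85.6 mean [ 435.8 -187.5   53.3] zmax 0.057565800916753784
side 0.018 1044 [348. 178.] rect [ 479.5 -183.9] [172.9  80.8] 4.5 mean [ 469.8 -173.    29.5] zmax 0.04450891251372524
side 0.048 11 [335. 162.] rect [ 523.7 -183.1] [9.3 8.2] 65.1 mean [ 524.3 -183.1   51.4] zmax 0.05602106114186989
side 0.048 10 [363. 173.] rect [ 436.2 -188.8] [12.2  7.7] 75.5 mean [ 435.1 -189.3   51.3] zmax 0.05395185247754952
[[-9.73716172e-01 -1.22718576e-04  2.27764795e-01]
 [-2.27764610e-01  1.90800836e-03 -9.73714353e-01]
 [-3.15084295e-04 -9.99998172e-01 -1.88580955e-03]]
z-axis yaw -76.83446464692105
```

```bash
cat >> h.py <<'E'
def delta(p,yaw):
    """yaw: world yaw (deg) of tool z axis, tool y straight down"""
    s=ctrl.get_state();r0=R.from_quat(s['tcp_rot']);a=np.radians(yaw)
    zt=np.array([np.cos(a),np.sin(a),0]);yt=np.array([0,0,-1.]);M=np.column_stack([np.cross(yt,zt),yt,zt])
    w=(r0.inv()*R.from_matrix(M)).as_rotvec();d=r0.inv().apply(np.array(p)-s['eef_pos'])
    print('w',np.round(w,4),'d',np.round(d,4),'rows',np.linalg.norm(d)/.0417)
def st():
    s=ctrl.get_state();M=R.from_quat(s['tcp_rot']).as_matrix()
    print('t',round(s['time'],2),'p',np.round(s['eef_pos'],4),'yaw',round(np.degrees(np.arctan2(M[1,2],M[0,2])),2),'down',M[2,1].round(5),'F',np.round(s['contact_force'],1),'open',round(s['opening'],3),'q6',s['qpos'][5].round(2))
E
python3 - <<'E'
from h import *
delta([.45,-.25,.23],-95.1); delta([.485,.0415,.2],-95.1)
E
```

```text
w [ 0.0019  0.3188 -0.    ] d [-0.3811  0.001  -0.3285] rows 12.066691115597743
w [ 0.0019  0.3188 -0.    ] d [-0.4816  0.0315 -0.6044] rows 18.54690456629766
```

Call:
jog_arm --deltas '[[[0.002,0.319,0],[-0.381,0.001,-0.328],1],[[0.002,0.319,0],[-0.381,0.001,-0.328],1],[[0.002,0.319,0],[-0.381,0.001,-0.328],1],[[0.002,0.319,0],[-0.381,0.001,-0.328],1],[[0.002,0.319,0],[-0.381,0.001,-0.328],1],[[0.002,0.319,0],[-0.381,0.001,-0.328],1],[[0.002,0.319,0],[-0.381,0.001,-0.328],1],[[0.002,0.319,0],[-0.381,0.001,-0.328],1],[[0.002,0.319,0],[-0.381,0.001,-0.328],1],[[0.002,0.319,0],[-0.381,0.001,-0.328],1]]'

```text
time: 0.98
eef_pos: [0.3998, -0.3184, 0.23]
tcp_rot: [-0.032, -0.706, 0.706, 0.032]
contact_force: [1.2, -0.5, 0.1]
opening: 0.998
```

```bash
python3 -c "
from h import *
st();delta([.485,.0415,.2],-95.1)"
```

```text
t 0.98 p [ 0.3998 -0.3184  0.23  ] yaw -95.13 down -1.0 F [ 1.2 -0.5  0.1] open 0.998 q6 0.79
w [-0.     -0.0005 -0.    ] d [-0.0527  0.03   -0.3661] rows 8.899118626897266
```

Call:
jog_arm --deltas '[[[0,0,0],[-0.053,0.03,-0.366],1],[[0,0,0],[-0.053,0.03,-0.366],1],[[0,0,0],[-0.053,0.03,-0.366],1],[[0,0,0],[-0.053,0.03,-0.366],1],[[0,0,0],[-0.053,0.03,-0.366],1],[[0,0,0],[-0.053,0.03,-0.366],1],[[0,0,0],[-0.053,0.03,-0.366],1],[[0,0,0],[-0.053,0.03,-0.366],1],[[0,0,0],[-0.053,0.03,-0.366],1],[[0,0,0],[-0.053,0.03,-0.366],1]]'

```text
time: 1.82
eef_pos: [0.485, 0.0472, 0.1992]
tcp_rot: [0.029, 0.707, -0.706, -0.03]
contact_force: [-0.9, -0.5, -0.3]
opening: 1.003
```

Run:
```python
from h import *
st();c=cam('wrist');cv2.imwrite('pics/w1.png',c['pixels']);P=pts(c)
for k,mm in blobs(c,'blue'):
    r,zz,b=toprect(P,mm,.03,.065);print(np.round(cv2.minAreaRect(k)[0]),zz,r)
delta([.485,.0415,.01],-95.1)
```

```text
t 1.82 p [0.485  0.0472 0.1992] yaw -94.73 down -1.0 F [-0.9 -0.5 -0.3] open 1.003 q6 1.54
[241. 334.] 0.037487355456573945 ((340.04156494140625, 103.42437744140625), (35.957557678222656, 93.34391784667969), 76.20884704589844)
[292. 192.] 0.05031997529256799 ((484.875244140625, 41.33759307861328), (49.16655349731445, 128.32150268554688), 85.12608337402344)
[233.  34.] 0.037601956709536366 ((613.9024658203125, 75.16304016113281), (37.07898712158203, 47.53020477294922), 85.364990234375)
w [0.0003 0.0057 0.0013] d [-0.0006  0.1893  0.0031] rows 4.540431762688286
```

View pics/w1.png

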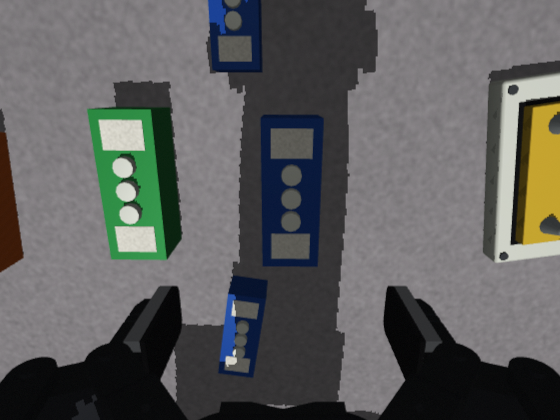

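The wrist view confirms the big blue rack at (292,192) px, which is (484.9, 41.3) mm. Green is clear of the fingers, so I'm descending.

Call:
jog_arm --deltas '[[[0,0.006,0],[0,0,0.005],1],[[0,0.006,0],[0,0.04,0.005],1],[[0,0.006,0],[0,0.08,0.005],1],[[0,0.006,0],[0,0.11,0.005],1],[[0,0.006,0],[0,0.13,0.005],1],[[0,0.006,0],[0,0.13,0.005],1]]'

```text
time: 2.37
eef_pos: [0.48, 0.0382, 0.0644]
tcp_rot: [0.028, 0.707, -0.706, -0.037]
contact_force: [-0.3, -1.1, -0.1]
opening: 0.998
```

Run:
```python
from h import *
st();delta([.485,.0413,.01],-95.0)
```

```text
t 2.37 p [0.48   0.0382 0.0644] yaw -95.29 down -0.99993 F [-0.3 -1.1 -0.1] open 0.998 q6 1.53
w [ 0.0003 -0.005   0.0119] d [-0.0053  0.0543 -0.0035] rows 1.312164917593239
```

Call:
jog_arm --deltas '[[[0,-0.005,0.012],[-0.005,0,-0.003],1],[[0,-0.005,0.012],[-0.005,0,-0.003],1],[[0,-0.005,0.012],[-0.005,0.025,-0.003],1],[[0,-0.005,0.012],[-0.005,0.045,-0.003],1],[[0,-0.005,0.012],[-0.005,0.054,-0.003],1],[[0,-0.005,0.012],[-0.005,0.054,-0.003],1],[[0,-0.005,0.012],[-0.005,0.054,-0.003],1]]'

```text
time: 2.95
eef_pos: [0.4855, 0.0405, 0.0114]
tcp_rot: [0.032, 0.706, -0.706, -0.03]
contact_force: [0.4, 0.5, 0.3]
opening: 0.998
```

Run:
```python
from h import *
st();delta([.485,.0413,.01],-95.0)
```

```text
t 2.95 p [0.4855 0.0405 0.0114] yaw -95.02 down -1.0 F [0.4 0.5 0.3] open 0.998 q6 1.53
w [ 0.0002 -0.0003 -0.0016] d [ 0.0006  0.0014 -0.0008] rows 0.041832304905058605
```

Positioned well, so I'm closing with 80 N.

Call:
jog_arm --deltas '[[[0,0,0],[0,0.001,-0.001],1],[[0,0,0],[0,0.001,-0.001],0],[[0,0,0],[0,0.001,-0.001],0],[[0,0,0],[0,0.001,-0.001],0],[[0,0,0],[0,0.001,-0.001],0],[[0,0,0],[0,0.001,-0.001],0],[[0,0,0],[0,0.001,-0.001],0],[[0,0,0],[0,0.001,-0.001],0]]' --force 80

```text
time: 3.62
eef_pos: [0.4867, 0.0414, 0.0115]
tcp_rot: [-0.032, -0.706, 0.706, 0.03]
contact_force: [-1.0, 0.3, 6.1]
opening: 0.574
```

Run:
```python
from h import *
st();c=cam('wrist');cv2.imwrite('pics/w2.png',c['pixels'])
```

```text
t 3.62 p [0.4867 0.0414 0.0115] yaw -95.01 down -0.99999 F [-1.   0.3  6.1] open 0.574 q6 1.53
```

View pics/w2.png

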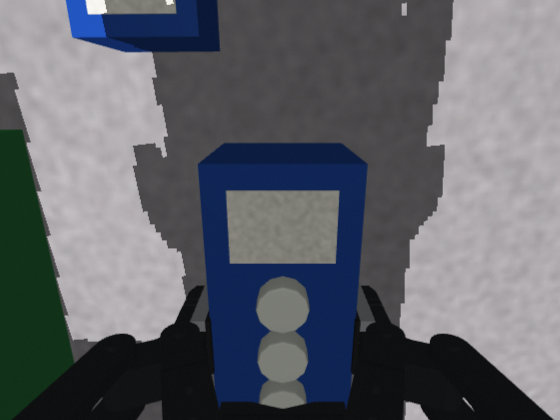

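Opening 0.574 (about 49 mm) shows the rack is held. The picture has it square between the fingers, caps at (283,305) px. Lifting.

Call:
jog_arm --deltas '[[[0,0,0],[0,-0.02,0],0],[[0,0,0],[0,-0.05,0],0],[[0,0,0],[0,-0.08,0],0],[[0,0,0],[0,-0.11,0],0],[[0,0,0],[0,-0.13,0],0],[[0,0,0],[0,-0.13,0],0]]'

```text
time: 4.17
eef_pos: [0.489, 0.0412, 0.1461]
tcp_rot: [-0.035, -0.706, 0.707, 0.026]
contact_force: [0.6, 0.1, -0.3]
opening: 0.573
```

Run:
```python
from h import *
st();delta([.4805,-.185,.14],-86.2)
```

```text
t 4.17 p [0.489  0.0412 0.1461] yaw -95.0 down -0.99992 F [ 0.6  0.1 -0.3] open 0.573 q6 1.53
w [-0.0011 -0.1535 -0.0125] d [-0.0112  0.0063  0.2261] rows 5.430338260701168
```

Call:
jog_arm --deltas '[[[0,-0.05,-0.012],[-0.002,0.003,0.02],0],[[0,-0.1,-0.012],[-0.005,0.006,0.06],0],[[0,-0.153,-0.012],[-0.008,0.006,0.1],0],[[0,-0.153,-0.012],[-0.011,0.006,0.14],0],[[0,-0.153,-0.012],[-0.011,0.006,0.18],0],[[0,-0.153,-0.012],[-0.011,0.006,0.21],0],[[0,-0.153,-0.012],[-0.011,0.006,0.226],0],[[0,-0.153,-0.012],[-0.011,0.006,0.226],0],[[0,-0.153,-0.012],[-0.011,0.006,0.226],0],[[0,-0.153,-0.012],[-0.011,0.006,0.226],0]]'

```text
time: 5.0
eef_pos: [0.4794, -0.1838, 0.1385]
tcp_rot: [-0.024, 0.707, -0.706, 0.022]
contact_force: [-0.6, -0.2, -2.0]
opening: 0.576
```

Run:
```python
from h import *
st()
for n in('side','top','wrist'):
    c=cam(n);cv2.imwrite(f'pics/{n}3.png',c['pixels']);P=pts(c)
    for k,mm in blobs(c,'blue'):
        z=P[mm][:,2]
        if np.percentile(z,80)<.08: continue
        r,zz,b=toprect(P,mm,.15,.185);print(n,cv2.minAreaRect(k)[0],zz,r)
```

```text
t 5.0 p [ 0.4794 -0.1838  0.1385] yaw -86.23 down -1.0 F [-0.6 -0.2 -2. ] open 0.576 q6 0.94
side (352.54998779296875, 132.35000610351562) 0.16732944568870098 ((476.13873291015625, -180.5435028076172), (133.85372924804688, 54.47856521606445), 4.693211078643799)
wrist (282.0, 276.0) 0.17753116431461113 ((497.1443786621094, -178.88168334960938), (93.32858276367188, 54.807167053222656), 3.7784767150878906)
```

View pics/side3.png

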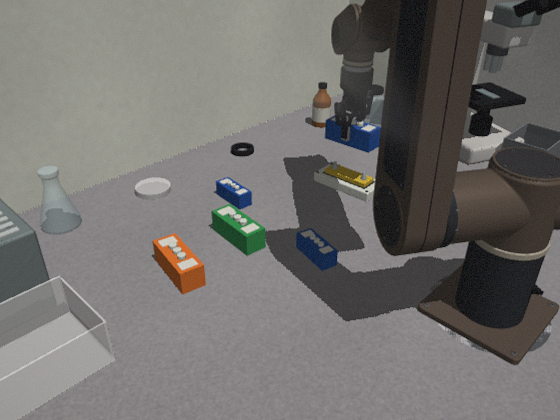

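View pics/wrist3.png

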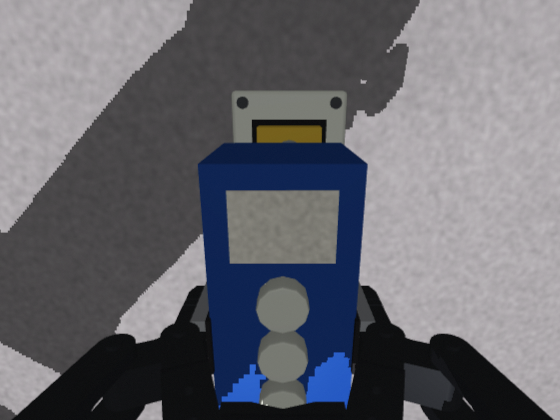

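Run:
```python
from h import *
c=cam('wrist');P=pts(c);st()
s=ctrl.get_state();r=R.from_quat(s['tcp_rot'])
Q=r.inv().apply((P-s['eef_pos']).reshape(-1,3)).reshape(P.shape)
for row in(95,100,110,125,135):
    m=(P[row,:,2]>.015)&(P[row,:,2]<.06);m[:200]=0;m[400:]=0
    u=np.where(m)[0];
    if len(u): print(row,u[0],u[-1],'world mid',(P[row,u[0]]+P[row,u[-1]])/2,'tool z mid',(Q[row,u[0],2]+Q[row,u[-1],2])/2,'w',Q[row,u[-1],2]-Q[row,u[0],2])
h=cv2.cvtColor(c['pixels'],cv2.COLOR_BGR2HSV);b=cv2.inRange(h,*RNG['blue'])>0
for row in(150,170,200,240):
    u=np.where(b[row,150:420]&(P[row,150:420,2]>.1))[0]+150
    print(row,u[0],u[-1],'rack',P[row,u[0]],P[row,u[-1]],Q[row,u[0],2],Q[row,u[-1],2])
# far edge of the rack top: first row with top face at col 283
col=283
for v in range(135,180,4): print(v,P[v,col].round(4))
```

```text
t 5.2 p [ 0.4803 -0.1837  0.1399] yaw -86.13 down -1.0 F [-0.  -0.2 -2.1] open 0.575 q6 0.94
95 231 346 world mid [ 0.56281612 -0.18111041  0.02276628] tool z mid 0.002916887744113361 w 0.07900801126764866
100 232 346 world mid [ 0.55960909 -0.18183759  0.02415293] tool z mid 0.003426814405962278 w 0.07827636686067622
110 232 345 world mid [ 0.5529913  -0.18187482  0.02374158] tool z mid 0.003016870297659298 w 0.07836605292856874
125 233 345 world mid [ 0.54288283 -0.18324358  0.02299394] tool z mid 0.0036995089481384157 w 0.07899204535244847
135 233 344 world mid [ 0.53595552 -0.18326703  0.0230023 ] tool z mid 0.0032551964730363724 w 0.07894927428739093
150 215 349 rack [ 0.54182586 -0.15311195  0.14792932] [ 0.54537718 -0.20264055  0.1497355 ] -0.026350194141958657 0.023306373833642112
170 198 366 rack [ 0.54013881 -0.15313134  0.1766717 ] [ 0.5434544  -0.20315775  0.17668481] -0.026425304094094354 0.023710807305806113
200 201 363 rack [ 0.53087268 -0.15396936  0.17672371] [ 0.53472977 -0.20301692  0.17882111] -0.026214779697803604 0.022982686083814187
240 204 360 rack [ 0.51803768 -0.15502266  0.1776581 ] [ 0.52147346 -0.20407507  0.1781398 ] -0.02602983139846784 0.023142929173102917
135 [ 0.5371 -0.1792  0.0358]
139 [ 0.5347 -0.1794  0.0384]
143 [ 0.5434 -0.1785  0.1273]
147 [ 0.5437 -0.1784  0.1414]
151 [ 0.5437 -0.1784  0.1515]
155 [ 0.5436 -0.1784  0.16  ]
159 [ 0.5439 -0.1783  0.1699]
163 [ 0.5438 -0.1783  0.1758]
167 [ 0.5428 -0.1784  0.1771]
171 [ 0.5415 -0.1785  0.1768]
175 [ 0.5403 -0.1785  0.1766]
179 [ 0.5392 -0.1786  0.1774]
```

Side and wrist views agree that a small shift is needed, about +2.5 mm in x and -3.5 to -4.7 mm in y. The clearance is 7 mm or more. I'll shift, then lower to just above the studs.

Call:
jog_arm --deltas '[[[0,0,0],[-0.002,0.01,0.004],0],[[0,0,0],[-0.002,0.03,0.004],0],[[0,0,0],[-0.002,0.05,0.004],0],[[0,0,0],[-0.002,0.065,0.004],0],[[0,0,0],[-0.002,0.065,0.004],0],[[0,0,0],[-0.002,0.065,0.004],0]]'

```text
time: 5.7
eef_pos: [0.4819, -0.1869, 0.0736]
tcp_rot: [-0.025, 0.707, -0.706, 0.023]
contact_force: [-0.3, 0.0, -0.9]
opening: 0.575
```

Run:
```python
from h import *
st();delta([.483,-.1877,.05],-86.2)
c=cam('side');cv2.imwrite('pics/s4.png',cv2.resize(c['pixels'][90:230,280:440],None,fx=4,fy=4,interpolation=cv2.INTER_CUBIC));P=pts(c)
for k,mm in blobs(c,'blue'):
    if np.percentile(P[mm][:,2],80)<.07: continue
    print(toprect(P,mm,.09,.125)[:2])
c=cam('wrist');cv2.imwrite('pics/w4.png',c['pixels'])
```

```text
t 5.7 p [ 0.4819 -0.1869  0.0736] yaw -86.1 down -1.0 F [-0.3  0.  -0.9] open 0.575 q6 0.94
w [0.001  0.0017 0.0024] d [-0.0011  0.0236  0.0009] rows 0.5669300168847842
(((478.6064147949219, -184.51559448242188), (130.97293090820312, 56.36256790161133), 3.206282377243042), np.float64(0.10714465002984219))
```

View pics/s4.png

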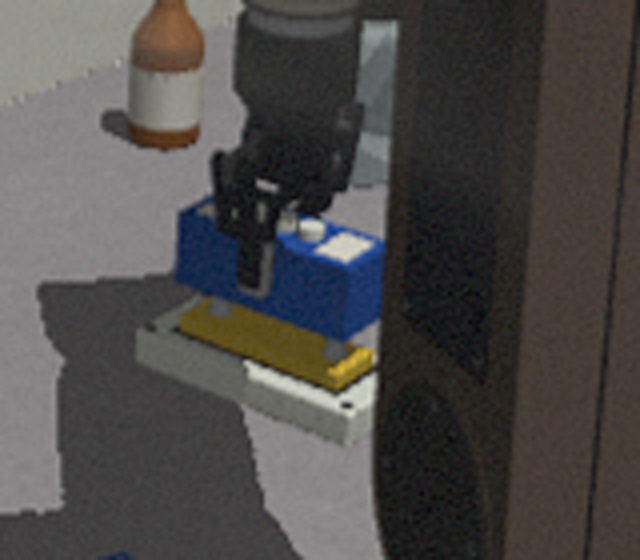

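View pics/w4.png

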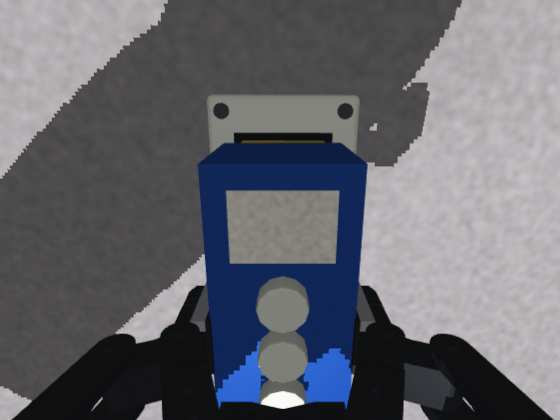

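The rack is centred over the dock in both views. In the wrist view the frame spans cols 208–358 and the rack 199–366. I'm lowering it onto the deck.

Call:
jog_arm --deltas '[[[0,0.002,0.002],[-0.001,0.004,0],0],[[0,0.002,0.002],[-0.001,0.01,0],0],[[0,0.002,0.002],[-0.001,0.016,0],0],[[0,0.002,0.002],[-0.001,0.022,0],0],[[0,0.002,0.002],[-0.001,0.022,0],0],[[0,0.002,0.002],[-0.001,0.022,0],0]]'

```text
time: 6.3
eef_pos: [0.4838, -0.1875, 0.0529]
tcp_rot: [0.023, -0.707, 0.707, -0.024]
contact_force: [0.2, 0.4, -1.5]
opening: 0.575
```

Run:
```python
from h import *
st()
```

```text
t 6.3 p [ 0.4838 -0.1875  0.0529] yaw -86.23 down -1.0 F [ 0.2  0.4 -1.5] open 0.575 q6 0.94
```

Call:
jog_arm --deltas '[[[0,0,0],[0,0.002,0],0],[[0,0,0],[0,0.004,0],0],[[0,0,0],[0,0.006,0],0],[[0,0,0],[0,0.008,0],0],[[0,0,0],[0,0.008,0],0]]'

```text
time: 6.72
eef_pos: [0.4841, -0.1877, 0.0458]
tcp_rot: [0.023, -0.707, 0.707, -0.024]
contact_force: [-3.3, 2.2, 4.3]
opening: 0.578
```

```bash
python3 -c "
from h import *
st()"
```

```text
t 6.72 p [ 0.4841 -0.1877  0.0458] yaw -86.23 down -1.0 F [-3.3  2.2  4.3] open 0.578 q6 0.94
```

Call:
jog_arm --deltas '[[[0,0,0],[0,0.002,0],0],[[0,0,0],[0,0.004,0],0],[[0,0,0],[0,0.006,0],0],[[0,0,0],[0,0.006,0],0]]' --force 100

```text
time: 7.05
eef_pos: [0.4842, -0.1878, 0.0407]
tcp_rot: [0.023, -0.707, 0.707, -0.024]
contact_force: [-3.2, 1.9, 5.1]
opening: 0.57
```

Run:
```python
from h import *
st();c=cam('side');cv2.imwrite('pics/s5.png',cv2.resize(c['pixels'][90:230,280:440],None,fx=4,fy=4,interpolation=cv2.INTER_CUBIC));P=pts(c)
for k,mm in blobs(c,'blue'):
    if np.percentile(P[mm][:,2],80)<.06: continue
    print(toprect(P,mm,.07,.125)[:2])
```

```text
t 7.05 p [ 0.4842 -0.1878  0.0407] yaw -86.22 down -1.0 F [-3.2  1.9  5.1] open 0.57 q6 0.94
(((480.3184509277344, -184.5209197998047), (130.32533264160156, 55.667091369628906), 5.6040425300598145), np.float64(0.0782839314086865))
```

View pics/s5.png

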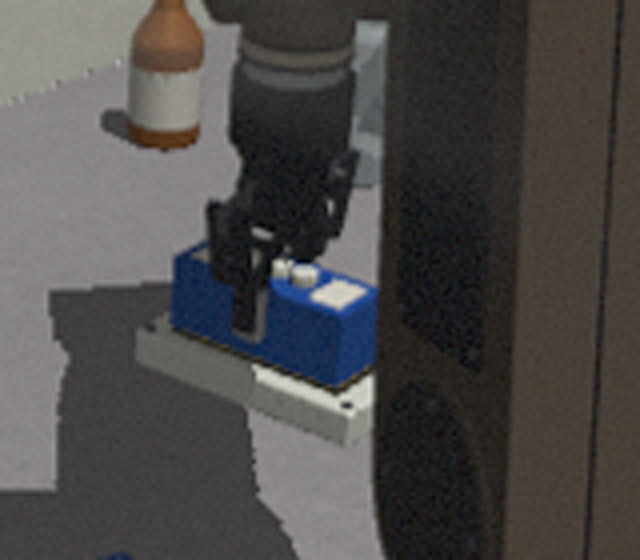

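The deck is sinking: the rack top is at about 78 mm and home is 75 mm. Pressing on.

Call:
jog_arm --deltas '[[[0,0,0],[0,0.002,0],0],[[0,0,0],[0,0.004,0],0],[[0,0,0],[0,0.005,0],0],[[0,0,0],[0,0.006,0],0],[[0,0,0],[0,0.006,0],0]]'

```text
time: 7.52
eef_pos: [0.4843, -0.1879, 0.0366]
tcp_rot: [-0.023, 0.707, -0.707, 0.024]
contact_force: [-5.9, 3.7, 11.8]
opening: 0.573
```

Run:
```python
from h import *
st();c=cam('side');P=pts(c)
for k,mm in blobs(c,'blue'):
    if np.percentile(P[mm][:,2],80)<.06: continue
    print(toprect(P,mm,.07,.125)[:2])
```

```text
t 7.52 p [ 0.4843 -0.1879  0.0366] yaw -86.19 down -1.0 F [-5.9  3.7 11.8] open 0.573 q6 0.94
(((477.42547607421875, -170.96597290039062), (131.48971557617188, 69.48985290527344), 16.520751953125), np.float64(0.07471117804589755))
```

Call:
jog_arm --deltas '[[[0,0,0],[0,0.002,0],0],[[0,0,0],[0,0.004,0],0],[[0,0,0],[0,0.004,0],0]]'

```text
time: 7.82
eef_pos: [0.4845, -0.1881, 0.0365]
tcp_rot: [-0.025, 0.707, -0.706, 0.023]
contact_force: [-13.5, 6.4, 24.8]
opening: 0.575
```

Run:
```python
from h import *
st();c=cam('side');cv2.imwrite('pics/s6.png',cv2.resize(c['pixels'][90:230,280:440],None,fx=4,fy=4,interpolation=cv2.INTER_CUBIC));P=pts(c)
for k,mm in blobs(c,'blue'):
    q=P[mm];
    if np.percentile(q[:,2],80)>.06: print(np.round(np.median(q[(q[:,2]>.07)&(q[:,2]<.081),2]),4))
```

```text
t 7.82 p [ 0.4845 -0.1881  0.0365] yaw -86.15 down -1.0 F [-13.5   6.4  24.8] open 0.575 q6 0.94
0.0747
```

View pics/s6.png

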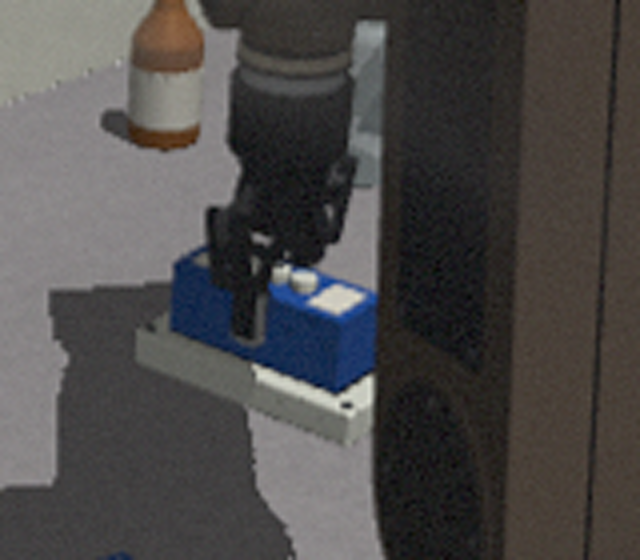

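It has reached a hard stop: the force rose 12→25 N with no travel, the rack top reads 74.7 mm and no yellow shows. Relaxing the push, then opening.

Call:
jog_arm --deltas '[[[0,0,0],[0,0,0],0],[[0,0,0],[0,0,0],0],[[0,0,0],[0,0,0],0.9],[[0,0,0],[0,0,0],0.9],[[0,0,0],[0,0,0],0.9],[[0,0,0],[0,0,0],0.9],[[0,0,0],[0,0,0],0.9],[[0,0,0],[0,0,0],0.9]]' --force 20

```text
time: 8.53
eef_pos: [0.4844, -0.188, 0.0363]
tcp_rot: [-0.025, 0.707, -0.706, 0.023]
contact_force: [-0.2, -0.9, 1.3]
opening: 0.9
```

```bash
python3 -c "
from h import *
st()"
```

```text
t 8.53 p [ 0.4844 -0.188   0.0363] yaw -86.15 down -1.0 F [-0.2 -0.9  1.3] open 0.9 q6 0.94
```

Open. Retreating straight up.

Call:
jog_arm --deltas '[[[0,0,0],[0,-0.01,0],0.9],[[0,0,0],[0,-0.03,0],0.9],[[0,0,0],[0,-0.06,0],0.9],[[0,0,0],[0,-0.1,0],0.9],[[0,0,0],[0,-0.14,0],0.9],[[0,0,0],[0,-0.18,0],0.9],[[0,0,0],[0,-0.18,0],0.9],[[0,0,0],[0,-0.18,0],0.9]]'

```text
time: 9.2
eef_pos: [0.4866, -0.1893, 0.221]
tcp_rot: [0.022, -0.705, 0.708, -0.025]
contact_force: [-0.8, 0.6, 0.2]
opening: 0.901
```

Run:
```python
from h import *
st()
for n in('side','wrist','top'):
    c=cam(n);cv2.imwrite(f'pics/{n}7.png',c['pixels']);P=pts(c)
    for col in('blue','green','orange'):
      for k,mm in blobs(c,col):
        hi=np.percentile(P[mm][:,2],90)
        r,zz,b=toprect(P,mm,hi-.008,hi+.012);print(n,col,np.round(cv2.minAreaRect(k)[0]),round(zz,4),np.round(r[0],1),np.round(r[1],1),round(r[2],1))
```

```text
t 9.2 p [ 0.4866 -0.1893  0.221 ] yaw -86.15 down -0.99998 F [-0.8  0.6  0.2] open 0.901 q6 0.94
side blue [317. 248.] 0.0373 [335.9 104.2] [39.9 99.9] 76.3
side blue [233. 192.] 0.037 [635.9  74.5] [38.4 99.6] 85.8
side blue [348. 168.] 0.0748 [ 482.7 -185. ] [130.5  55.8] 4.6
side green [238. 228.] 0.0498 [500.8 176.9] [ 52.8 131.2] 84.8
side orange [179. 262.] 0.0498 [494.4 340.5] [ 51.5 131.2] 78.7
wrist blue [282. 200.] 0.0755 [ 481.  -187.7] [123.8  49.7] 3.7
top blue [263. 286.] 0.039 [337.4 103.2] [35.7 95.1] 76.4
top blue [406. 208.] 0.0763 [ 483.  -186.9] [127.6  50.9] 4.0
top blue [274. 143.] 0.039 [637.4  72.5] [35.2 98. ] 85.3
top green [226. 206.] 0.0517 [503.4 175.7] [ 48.3 130.5] 84.9
top orange [149. 211.] 0.0519 [497.1 339.1] [ 49.6 129.7] 79.0
top orange [525.  50.] 0.1117 [ 795.5 -441.3] [36.7 23.8] 48.5
```

View pics/wrist7.png

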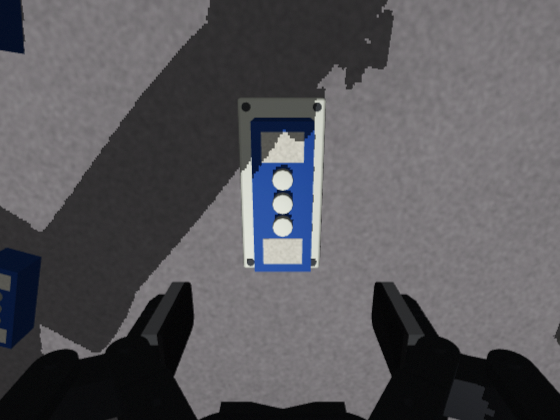

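View pics/side7.png

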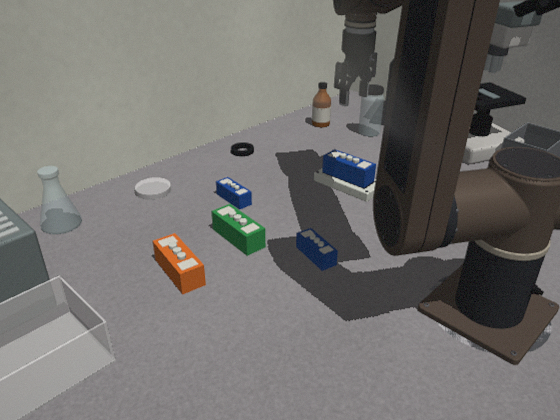

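```bash
python3 -c "
from h import *
st();print(ctrl.sign_off())"
```

```text
t 9.35 p [ 0.484  -0.1876  0.215 ] yaw -86.15 down -0.99999 F [ 0.3 -0.2 -0.7] open 0.898 q6 0.94
the job is handed in; nothing more can be done
None
```

The largest blue rack is docked and fully home. I gripped it across its width, set it over both studs, pressed it down to the frame and let go, then raised the gripper clear. The job was handed in at 9.35 s.

- **Seated:** the push met a hard stop, rising from 12 to 25 N with no further travel. After release the side camera read the rack top at 74.8 mm and the wrist camera 75.5 mm, against 75 mm when home. No yellow shows in the final pictures.
- **Other racks:** green and orange measured within 1 mm of where they started. The two smaller blue racks also did not move beyond the measurement noise: 1–1.3 mm where a before-and-after comparison was possible.
- **Disagreements:** the cameras differed by up to 3 mm on the rack and dock positions, well inside the 7 mm socket clearance. The top camera read the rack top at 76.3 mm, but it reads about 1.7 mm high on the 50 mm racks too, so this fits the other two. No check failed.

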